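Find and mark the slot that takes the feeler blade

ROBOT

A 7-joint arm with a two-finger parallel gripper is mounted at the origin on the work surface. World frame = base frame: x ahead of the robot, y to its left, z up, the work surface at z = 0. Lengths are in m, angles in rad, forces in N, time in s.
With the tool pointing down it reaches from about 0.425 to 1.025 m from the base axis. Payload 9.4 kg.
Tool frame: the origin (TCP) lies midway between the tips of the shut fingers; the grasp point (between the pads) lies 19 mm behind it (r.grip_depth is the distance from the TCP to the grasp point, in m); z points along the fingers, y is the line along which they close (so a half turn about z gives the same grasp; the last joint's range is limited). The gripper opens to 85 mm and grips with 20 to 120 N. Pads are 22 mm wide; open, the fingers measure 114 mm over their backs; the gripper's body (76 mm by 85 mm) begins 54 mm behind the grasp point. The pads swing forward as they close: fully open they stand 13 mm farther back than shut.
Start: joints at [1.135, 0.599, -0.003, 1.599, 0.002, 0.943, -0.08], TCP at [0.255, -0.679, 0.231] pointing down, gripper open.
Joint ranges: [-2.57, 2.57], [-0.35, 1.97], [-1.29, 1.29], [0.11, 2.56], [-1.05, 4.19], [0.11, 1.86], [-2.63, 2.63]. Speed limits (rad/s): [2.22, 2.22, 3.01, 3.01, 3.14, 3.14, 3.14].

INTERFACE

Orientations are given as [roll, pitch, yaw] about the fixed x, y, z axes, in that order (R = Rz(yaw) Ry(pitch) Rx(roll)).
In Python, from rig import r, viewer, ticket gives the robot as it stands.
- The arm moves only by the shell command python3 -m crank 'ROWS'. ROWS is JSON, a list of rows, each an object with "offset": the shift along the world's x, y, z in m, a list of three; "spin": the turn about the world's z in degrees; "claw": the closure, from 0 (fully open) to 1 (shut). In form: [{"offset": [tx, ty, tz], "spin": spin, "claw": claw}, ...]. A call has 1 to 12 rows; each row is the pose to reach, as a shift and turn from the pose commanded when the call began; what a row does not reach only later rows make up. A row lasts 1/12 s, in which the tool goes at most 41.7 mm and 7.16 degrees, less where a joint would pass 70% of its speed; a pose out of reach is approached as far as the arm can. A call with a gripper value outside its range is refused whole. The fingers move at their own pace and stop on an object; the grip force is fixed at half the most. Time passes only in rows, so rows that repeat a pose let the fingers close. It gives the time, the measured TCP pose, the force, the opening and the grip force at its end, in the units of the state.
- r.get_state(): the state, without advancing time (a new reading comes with each control period).
- viewer.snapshot(name): name is "side" or "top" or "wrist"; returns the picture (384x512x3 uint8, red, green, blue); there is no depth.
- viewer.camera_params(name): a dict with "camera_matrix" (3x3 intrinsics, pixels), "cam_to_world" (4x4, takes a point from camera to world coordinates); the wrist camera has in their place "T_tool_cam" (4x4, takes a point from camera to tool coordinates, whose origin is the TCP and whose axes are the flange's). Camera axes: x right, y down, z forward; pixel columns grow to the right and rows downward; lengths in m; the calibration is good to about 2 mm. A picture is of the moment at which its call begins: read the wrist's pose just before it. camera_params takes no time and is no camera call.
- ticket.close_job(): hands the job in; it is judged then, once.
The state is a dict: "clock": time; "joint_pos": joint angles; "qd": joint speeds; "joint_efforts": joint torques, N m; "tcp_pos": TCP position; "orientation": TCP orientation; "wrist_force": force on the tool from outside, world axes, zero at the start; "ft_torque": the same for the moment, N m; "width": finger opening in m; "grasp_force": force on a finger pad.
Only numpy, scipy, OpenCV 4.12 (cv2) and the standard library are available. Lean on these libraries where they do the work, as an engineer would, in place of code of your own. Each camera call takes 0.05 s, during which the arm holds its last target. There are 200 camera calls.

TASK

The three light-bar slots of the black sprung fixture look alike, but only one is wide all the way down; in the other two the feeler blade jams part-way. Take the gauge from its grey stand and slide its blade gently into the slots to feel which one it fits, never forcing a jam. Leave the gauge standing fully home in that slot, collar down on the fixture, to mark it for the next bar, with everything else on the bench left alone.

Things in the scene. Friction and masses are not known exactly. Their poses are not given: they have to be found in the camera images.
- gauge: Feeler gauge, about 70 g, upright, blade down. Origin: centre of the blade's bottom edge, z up. Steel blade 22 (x) x 5 (y) x 36 (z) mm; yellow collar 34 x 24 x 8 mm (z 36 to 44); orange handle 26 (x) x 14 (y) x 45 mm (z 44 to 89), gripped across its 14 mm (fingers closing along y). A half turn about z makes no difference.
- collar (a point): Centre of the underside of the gauge's yellow collar, 36 mm above the blade's bottom edge; axes as the gauge. It rests on the fixture's top when the blade is fully home.
- stand_top (a point): Centre of the top of the fixed grey stand (60 x 50 mm, 52 mm high, on a foot 80 x 70 mm), at the mouth of the loose through slot 28 (x) x 10 (y) mm in which the gauge hangs at the start, its collar on the stand's top; z up.
- fixture: Slot fixture, fixed to the bench: base 96 (x) x 170 (y) x 10 mm, origin at the centre of its underside. Four posts 60 mm high at x +-37, y +-60 mm carry the sprung black head 60 (x) x 150 (y) x 46 mm, top 75 mm above the bench. Pressed, the head sinks: from 4 N on, then 1 mm for every 2 N, hard stop at 12 mm; it springs back.
- slot_left (a point): Centre of the mouth of the slot at the head's +y end, level with the head's top (rides with the head), framed in amber; axes as the fixture. Each slot: 29 (x) x 8.5 (y) mm, square-edged, right through the 46 mm deep head. Two of the three, different each run and not visible, have a step 14 mm below the top narrowing the gap to 3 mm, where the blade stops.
- slot_mid (a point): The same for the middle slot, 45 mm from its neighbours. In the one wide slot the blade goes down its whole 36 mm.
- slot_right (a point): The same for the slot at the -y end.
- tape: Bystander: roll of cream tape lying flat, 56 mm across, 16 mm high; origin at the centre of its underside.
- speaker: Bystander: small round loudspeaker on a 56 mm square black plate, 29 mm high; origin at the centre of its underside.
- module: Bystander: round dark circuit module 52 mm across, 8 mm high; origin at the centre of its underside.
Not all that is in view belongs to the job. Of the things that look like the fixture, the smaller one is meant. There is more than one size of the gauge; the job needs the smaller.

How it is judged:
By the outcome, as a careful person would: the job done as asked, in the order asked, and still so for the second after the job is handed in, with the robot touching nothing.
It also fails if it takes over 51 s, if anything falls off the work surface, if the arm or the gripper's body presses on something with over 40 N, if the wrist force passes 120 N, or if a joint passes its speed limit or range.

## Working session

There is one attempt and no reset: what is moved stays moved. The work goes in short steps, Python scripts to look and compute and a shell command to move; the robot and the scene stay as the last step left them, time stands still between calls to the robot, and variables do not carry over. Pictures are saved under pics/ and viewed, at most 10 in all, crops included, and the job is handed in when it is done.

```bash
mkdir -p pics; python3 - <<'E'
from rig import r,viewer
import cv2,numpy as np
for n in("top","side"):
    im=viewer.snapshot(n); cv2.imwrite(f"pics/{n}0.png",im[...,::-1])
    p=viewer.camera_params(n); print(n,np.round(p["camera_matrix"],1).tolist(),np.round(p["cam_to_world"],3).tolist())
s=r.get_state();print(s["clock"],s["tcp_pos"],s["orientation"],s["width"]);print(np.round(viewer.camera_params("wrist")["T_tool_cam"],3).tolist(), viewer.camera_params("wrist")["camera_matrix"])
E
```

```text
top [[449.3, 0.0, 251.8], [0.0, 449.3, 192.2], [0.0, 0.0, 1.0]] [[-0.017, -0.997, 0.078, 0.47], [-1.0, 0.017, -0.01, -0.014], [0.009, -0.078, -0.997, 0.925], [0.0, 0.0, 0.0, 1.0]]
side [[443.3, 0.0, 258.3], [0.0, 443.3, 184.5], [0.0, 0.0, 1.0]] [[-0.872, -0.36, 0.331, 0.19], [-0.489, 0.629, -0.604, 0.654], [0.009, -0.689, -0.725, 0.894], [0.0, 0.0, 0.0, 1.0]]
0.1 [ 0.25442644 -0.67843378  0.23051997] [-3.14019786e+00  1.25886528e-04  3.58841331e-01] 0.08528757605001756
[[-0.001, -0.956, -0.294, 0.075], [1.0, -0.001, -0.002, 0.0], [0.001, -0.294, 0.956, -0.143], [0.0, 0.0, 0.0, 1.0]] [[341.21802639   0.         252.06088073]
 [  0.         341.21802639 190.13385618]
 [  0.           0.           1.        ]]
```

View pics/top0.png

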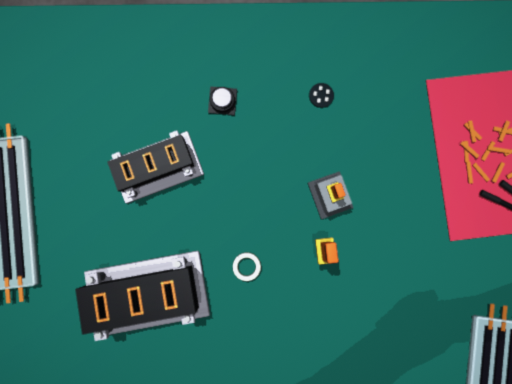

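View pics/side0.png

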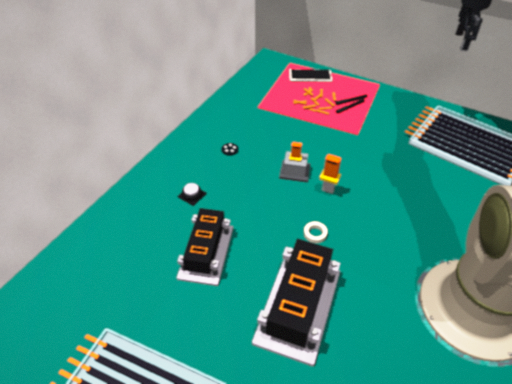

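Top view candidates. Gauges: small one in the grey stand (335,193), larger one at (327,252). Fixtures: small (150,163), large (135,300). I choose the gauge in the stand and the upper, smaller fixture, and check both in one crop.

```bash
cat > h.py <<'E'
import numpy as np
from rig import r,viewer
from scipy.spatial.transform import Rotation as R
def cam(name):
    p=viewer.camera_params(name)
    if name!="wrist": return p["camera_matrix"],np.array(p["cam_to_world"])
    s=r.get_state();T=np.eye(4);T[:3,:3]=R.from_euler('xyz',s["orientation"]).as_matrix();T[:3,3]=s["tcp_pos"]
    return p["camera_matrix"],T@np.array(p["T_tool_cam"])
def px(c,u,v,z):
    K,T=c; d=T[:3,:3]@np.linalg.solve(K,[u,v,1]); return T[:3,3]+d*(z-T[2,3])/d[2]
E
python3 - <<'E'
import cv2,numpy as np
from h import *
im=cv2.imread("pics/top0.png")
a=cv2.resize(im[125:210,100:210],None,fx=3.5,fy=3.5,interpolation=2);b=cv2.resize(im[165:275,295:365],None,fx=4,fy=4,interpolation=2)
o=np.zeros((440,680,3),np.uint8);o[:a.shape[0],:a.shape[1]]=a;o[:b.shape[0],390:390+b.shape[1]]=b
cv2.imwrite("pics/c1.png",o)
c=cam("top")
for u,v in((127,170),(150,162),(172,154)):print(px(c,u,v,.075)[:2])
print(px(c,338,191,.105)[:2],px(c,335,192,.06)[:2], px(c,327,252,.1)[:2])
E
```

```text
[0.58289436 0.21420852]
[0.59753676 0.17056656]
[0.6122637  0.12866844]
[ 0.53383208 -0.18029345] [ 0.53548733 -0.1835421 ] [ 0.42280778 -0.15756623]
```

View pics/c1.png

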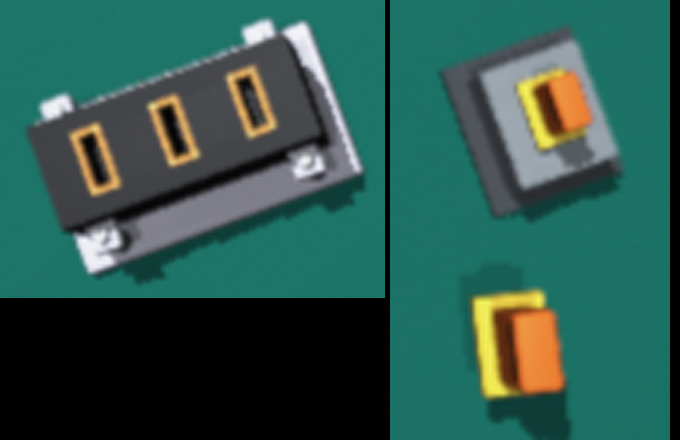

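The crop confirms it. The small fixture's slots are 45 mm apart, and the small gauge sits in the stand, turned about 20° like the tool. Moving above the gauge now.

```bash
python3 -m crank '[{"offset":[0.02,0.035,0],"spin":0,"claw":0},{"offset":[0.04,0.07,0],"spin":0,"claw":0},{"offset":[0.06,0.105,0],"spin":0,"claw":0},{"offset":[0.08,0.14,0],"spin":0,"claw":0},{"offset":[0.1,0.175,0],"spin":0,"claw":0},{"offset":[0.12,0.21,0],"spin":0,"claw":0},{"offset":[0.14,0.245,0],"spin":0,"claw":0},{"offset":[0.16,0.28,0],"spin":0,"claw":0},{"offset":[0.18,0.315,0],"spin":0,"claw":0},{"offset":[0.2,0.35,0],"spin":0,"claw":0},{"offset":[0.22,0.385,0],"spin":0,"claw":0},{"offset":[0.24,0.42,0],"spin":0,"claw":0}]'
python3 -m crank '[{"offset":[0.02,0.035,0],"spin":0,"claw":0},{"offset":[0.04,0.075,0],"spin":0,"claw":0},{"offset":[0.04,0.075,0],"spin":0,"claw":0},{"offset":[0.04,0.075,0],"spin":0,"claw":0}]'
cat > look.py <<'E'
import sys,cv2
from h import *
s=r.get_state();K,T=cam("wrist");np.savez(sys.argv[1],K=K,T=T)
im=viewer.snapshot("wrist");cv2.imwrite(f"pics/{sys.argv[1]}.png",im[...,::-1])
print(s["clock"],s["tcp_pos"],s["orientation"],s["wrist_force"])
E
python3 look.py w1
```

```text
clock: 1.1
tcp_pos: [0.495, -0.257, 0.2312]
orientation: [-3.141, 0.0, 0.359]
wrist_force: [0.8, -0.9, -0.5]
width: 0.0854
grasp_force: 0.0
clock: 1.43
tcp_pos: [0.5358, -0.1805, 0.2309]
orientation: [-3.141, -0.0, 0.365]
wrist_force: [-0.3, -0.6, -0.5]
width: 0.0853
grasp_force: 0.0
1.4333 [ 0.53581134 -0.180476    0.23094616] [-3.14052796e+00 -2.20649570e-04  3.64707836e-01] [-0.30487821 -0.55198249 -0.54540342]
```

View pics/w1.png

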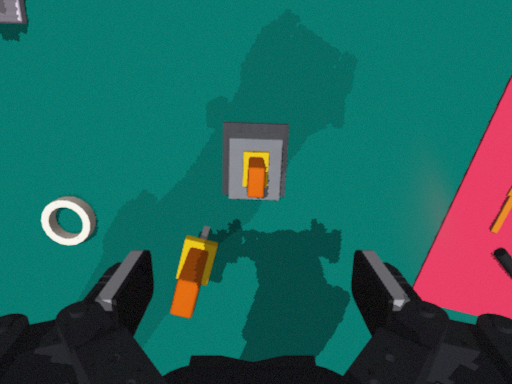

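The wrist view shows the small gauge's handle top at about (257,182), almost aligned with the image and ahead of the TCP. The larger gauge is at (193,275).

```bash
cat > m.py <<'E'
import sys,cv2
from h import *
def orange(f,roi,lo=(5,200,150),hi=(14,255,255)):
    im=cv2.imread(f"pics/{f}.png");h=cv2.cvtColor(im,cv2.COLOR_BGR2HSV);m=cv2.inRange(h,lo,hi)
    x0,y0,x1,y1=roi;k=np.zeros_like(m);k[y0:y1,x0:x1]=m[y0:y1,x0:x1]
    ys,xs=np.nonzero(k);return cv2.minAreaRect(np.c_[xs,ys].astype(np.float32)),k
E
python3 - <<'E'
from m import *
d=np.load("w1.npz");c=(d["K"],d["T"])
h=cv2.cvtColor(cv2.imread("pics/w1.png"),cv2.COLOR_BGR2HSV);print(h[160:200:3,257].tolist())
rc,_=orange("w1",(220,140,290,210),(3,200,190),(16,255,255));print(rc)
b=cv2.boxPoints(rc);P=np.array([px(c,*q,.105)[:2] for q in b]);print(P,P.mean(0),np.linalg.norm(np.diff(P,axis=0),axis=1))
for i in(0,1,2): e=P[i+1]-P[i];print(np.degrees(np.arctan2(e[1],e[0])))
E
```

```text
[[13, 230, 135], [13, 238, 138], [11, 214, 142], [13, 227, 227], [13, 223, 230], [13, 230, 228], [13, 227, 229], [13, 232, 228], [13, 233, 228], [13, 234, 227], [13, 229, 227], [13, 228, 226], [13, 236, 210], [99, 32, 129]]
((255.5, 182.0), (28.0, 15.0), 90.0)
[[ 0.54482242 -0.17329172]
 [ 0.54914499 -0.18462802]
 [ 0.52696485 -0.19331053]
 [ 0.52253014 -0.18168774]] [ 0.5358656 -0.1832295] [0.01213245 0.023819   0.01244009]
-69.12802428429126
-158.62192761350676
110.8844673859589
```

```bash
python3 -m crank '[{"offset":[0,-0.002,-0.04],"spin":0,"claw":0},{"offset":[0,-0.002,-0.08],"spin":0,"claw":0},{"offset":[0,-0.002,-0.12],"spin":0,"claw":0},{"offset":[0,-0.002,-0.145],"spin":0,"claw":0},{"offset":[0,-0.002,-0.161],"spin":0,"claw":0.3},{"offset":[0,-0.002,-0.161],"spin":0,"claw":1},{"offset":[0,-0.002,-0.161],"spin":0,"claw":1},{"offset":[0,-0.002,-0.161],"spin":0,"claw":1},{"offset":[0,-0.002,-0.161],"spin":0,"claw":1},{"offset":[0,-0.002,-0.161],"spin":0,"claw":1},{"offset":[0,-0.002,-0.161],"spin":0,"claw":1},{"offset":[0,-0.002,-0.161],"spin":0,"claw":1}]'
```

```text
clock: 2.48
tcp_pos: [0.535, -0.186, 0.0717]
orientation: [3.14, -0.001, 0.359]
wrist_force: [-1.4, 0.9, 8.1]
width: 0.0132
grasp_force: 59.8
```

```bash
python3 -m crank '[{"offset":[0,0,0.03],"spin":0,"claw":1},{"offset":[0,0,0.07],"spin":0,"claw":1},{"offset":[0.005,0.02,0.1],"spin":0,"claw":1},{"offset":[0.012,0.06,0.105],"spin":0,"claw":1},{"offset":[0.019,0.10,0.105],"spin":0,"claw":1},{"offset":[0.026,0.14,0.105],"spin":0,"claw":1},{"offset":[0.033,0.18,0.105],"spin":0,"claw":1},{"offset":[0.04,0.22,0.105],"spin":0,"claw":1},{"offset":[0.047,0.26,0.105],"spin":0,"claw":1},{"offset":[0.054,0.30,0.105],"spin":0,"claw":1},{"offset":[0.06,0.335,0.105],"spin":0,"claw":1},{"offset":[0.0625,0.356,0.105],"spin":0,"claw":1}]'
python3 -m crank '[{"offset":[0,0,0],"spin":-1.6,"claw":1},{"offset":[0,0,0],"spin":-1.6,"claw":1},{"offset":[0,0,0],"spin":-1.6,"claw":1}]'
python3 look.py w2
```

```text
clock: 3.48
tcp_pos: [0.5973, 0.1756, 0.1761]
orientation: [-3.14, -0.002, 0.363]
wrist_force: [-0.1, 0.2, -0.9]
width: 0.0134
grasp_force: 58.7
clock: 3.73
tcp_pos: [0.5969, 0.1693, 0.1756]
orientation: [3.141, 0.0, 0.331]
wrist_force: [0.5, -1.2, -0.4]
width: 0.0136
grasp_force: 58.7
3.7333 [0.59692358 0.16930695 0.17561411] [3.14080257e+00 3.32937470e-05 3.31032741e-01] [ 0.52304793 -1.23645274 -0.35260061]
```

View pics/w2.png

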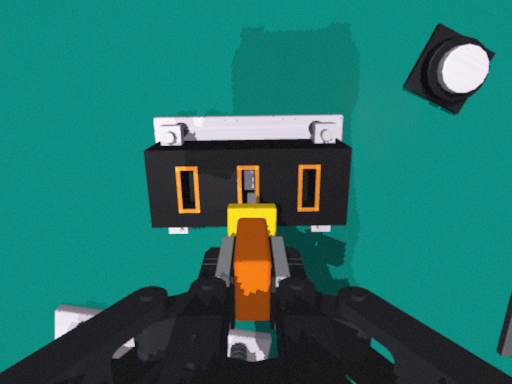

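The wrist view shows the left slot at (188,190), the mid slot at (248,185, partly hidden) and the right slot at (309,188). The grey blade is seen over the mid slot, with the collar at (252,219).

```bash
python3 - <<'E'
from m import *
d=np.load("w2.npz");c=(d["K"],d["T"]);s=r.get_state()
Rt=R.from_euler('xyz',s["orientation"]).as_matrix()
C=[]
for n,roi in(("L",(170,155,206,220)),("R",(290,155,330,220))):
    rc,_=orange("w2",roi,(5,150,100),(25,255,255));b=cv2.boxPoints(rc);P=np.array([px(c,*q,.075)[:2] for q in b])
    print(n,rc,P.mean(0),np.linalg.norm(np.diff(P,axis=0),axis=1));C.append(P.mean(0))
e=C[0]-C[1];print("mid",(C[0]+C[1])/2,np.linalg.norm(e),"yaw",np.degrees(np.arctan2(-e[0],e[1])), np.degrees(s["orientation"][2]))
print(s["tcp_pos"])
# expected blade bottom centre pixel if at tool x=0,y=0, z=.054 ahead
K,T=c;
for q in((0.011,0),(-.011,0),(0.011,.0025),(0.011,-.0025)):
    p=s["tcp_pos"]+Rt@np.array([q[0],q[1],.055]);v=np.linalg.inv(T)@np.r_[p,1];u=K@v[:3];print(q,u[:2]/u[2])
im=cv2.imread("pics/w2.png");cv2.imwrite("pics/c2.png",cv2.resize(im[150:250,210:300],None,fx=6,fy=6,interpolation=cv2.INTER_CUBIC))
E
```

```text
L ((187.31324768066406, 189.01165771484375), (47.34511947631836, 22.70569610595703), 86.42366790771484) [0.58172252 0.21517796] [0.01666437 0.03685005 0.01739225]
R ((308.4643249511719, 187.4987335205078), (22.52135467529297, 47.79095458984375), 2.0454084873199463) [0.61214474 0.1300361 ] [0.0371556  0.01646455 0.03721814]
mid [0.59693363 0.17260703] 0.09041376154961098 yaw 19.66242818212944 18.909144158505406
[0.59699737 0.16866823 0.17558359]
(0.011, 0) [253.07525959 195.11467812]
(-0.011, 0) [253.044793   228.38113638]
(0.011, 0.0025) [257.17162464 195.11647787]
(0.011, -0.0025) [248.97902948 195.11287843]
```

View pics/c2.png

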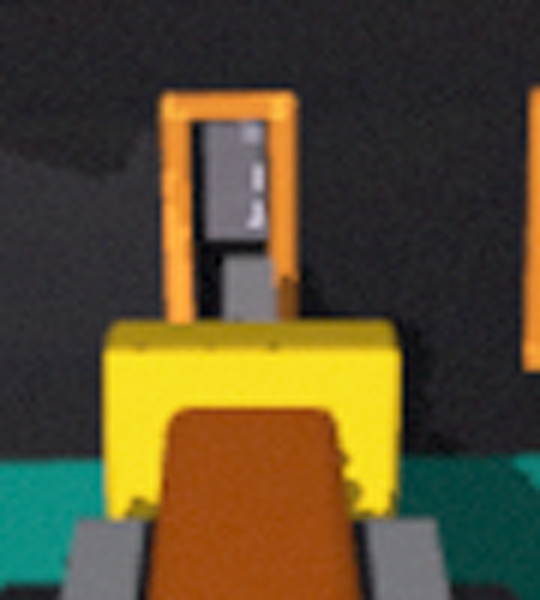

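The blade's lower front edge shows at (251,192.5). Relative to the mid slot the correction is about (-1.3, +1.7) mm with a spin of +0.7°. I'll lower it to just above the mouth and check.

```bash
python3 -m crank '[{"offset":[-0.001,0.002,-0.015],"spin":0.7,"claw":1},{"offset":[-0.001,0.002,-0.03],"spin":0.7,"claw":1},{"offset":[-0.001,0.002,-0.036],"spin":0.7,"claw":1},{"offset":[-0.001,0.002,-0.036],"spin":0.7,"claw":1},{"offset":[-0.001,0.002,-0.036],"spin":0.7,"claw":1}]'
python3 look.py w3
python3 - <<'E'
import cv2
im=cv2.imread("pics/w3.png");cv2.imwrite("pics/c3.png",cv2.resize(im[140:260,180:330],None,fx=5,fy=5,interpolation=cv2.INTER_CUBIC))
E
```

```text
clock: 4.2
tcp_pos: [0.5962, 0.171, 0.1395]
orientation: [3.141, 0.001, 0.342]
wrist_force: [0.2, -0.9, -0.2]
width: 0.0131
grasp_force: 58.7
4.2 [0.59620201 0.17104165 0.13945853] [3.14129325e+00 5.22679139e-04 3.41760538e-01] [ 0.24746946 -0.8726536  -0.16764023]
```

View pics/c3.png

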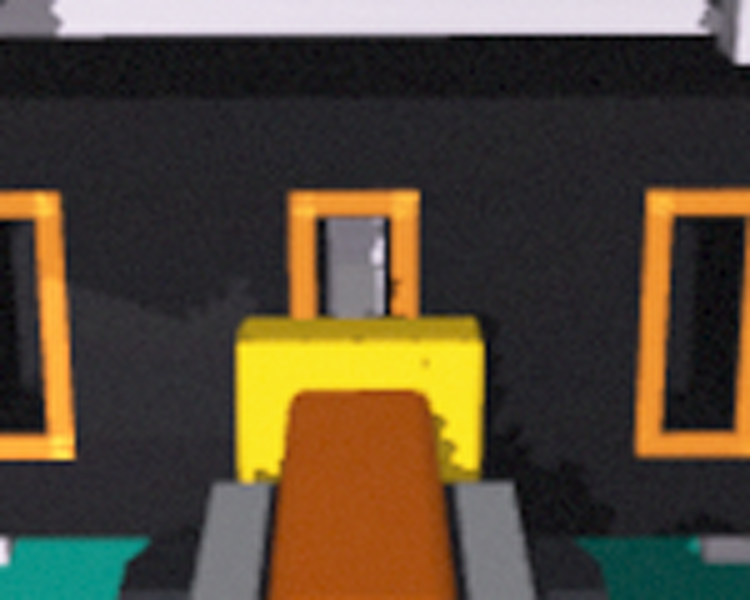

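The blade is centred over the mid slot to within 1 mm. Inserting gently.

```bash
python3 -m crank '[{"offset":[0,0.0005,-0.003],"spin":0,"claw":1},{"offset":[0,0.0005,-0.006],"spin":0,"claw":1},{"offset":[0,0.0005,-0.009],"spin":0,"claw":1},{"offset":[0,0.0005,-0.012],"spin":0,"claw":1},{"offset":[0,0.0005,-0.012],"spin":0,"claw":1}]'
python3 -m crank '[{"offset":[0,0,-0.0025],"spin":0,"claw":1},{"offset":[0,0,-0.005],"spin":0,"claw":1},{"offset":[0,0,-0.005],"spin":0,"claw":1}]'
```

```text
clock: 4.67
tcp_pos: [0.5958, 0.1726, 0.1266]
orientation: [-3.142, 0.001, 0.343]
wrist_force: [-0.0, 0.8, -1.2]
width: 0.0137
grasp_force: 58.7
clock: 4.92
tcp_pos: [0.5958, 0.1727, 0.1217]
orientation: [-3.142, 0.001, 0.343]
wrist_force: [-0.4, -0.6, -1.3]
width: 0.0128
grasp_force: 58.7
```

```bash
python3 -m crank '[{"offset":[0,0,-0.002],"spin":0,"claw":1},{"offset":[0,0,-0.004],"spin":0,"claw":1},{"offset":[0,0,-0.004],"spin":0,"claw":1}]'
python3 -m crank '[{"offset":[0,0,-0.002],"spin":0,"claw":1},{"offset":[0,0,-0.003],"spin":0,"claw":1},{"offset":[0,0,-0.003],"spin":0,"claw":1}]'
```

```text
clock: 5.17
tcp_pos: [0.5959, 0.1726, 0.1179]
orientation: [-3.142, 0.001, 0.343]
wrist_force: [-0.9, -0.8, -1.1]
width: 0.0131
grasp_force: 58.7
clock: 5.42
tcp_pos: [0.596, 0.1726, 0.115]
orientation: [-3.142, 0.0, 0.343]
wrist_force: [0.3, 0.3, -0.1]
width: 0.0133
grasp_force: 58.7
```

```bash
python3 -m crank '[{"offset":[0,0,-0.001],"spin":0,"claw":1},{"offset":[0,0,-0.0015],"spin":0,"claw":1},{"offset":[0,0,-0.0015],"spin":0,"claw":1}]'
python3 -m crank '[{"offset":[0,0,-0.001],"spin":0,"claw":1},{"offset":[0,0,-0.0015],"spin":0,"claw":1},{"offset":[0,0,-0.0015],"spin":0,"claw":1}]'
```

```text
clock: 5.67
tcp_pos: [0.596, 0.1727, 0.1137]
orientation: [3.142, 0.0, 0.343]
wrist_force: [0.2, -0.7, -0.9]
width: 0.0132
grasp_force: 58.7
clock: 5.92
tcp_pos: [0.596, 0.1726, 0.1122]
orientation: [3.142, 0.0, 0.343]
wrist_force: [-0.4, -0.6, -0.1]
width: 0.0131
grasp_force: 58.7
```

```bash
python3 -m crank '[{"offset":[0,0,-0.001],"spin":0,"claw":1},{"offset":[0,0,-0.002],"spin":0,"claw":1},{"offset":[0,0,-0.002],"spin":0,"claw":1}]'
python3 -m crank '[{"offset":[0,0,-0.001],"spin":0,"claw":1},{"offset":[0,0,-0.002],"spin":0,"claw":1},{"offset":[0,0,-0.002],"spin":0,"claw":1}]'
```

```text
clock: 6.17
tcp_pos: [0.596, 0.1726, 0.1101]
orientation: [-3.142, 0.0, 0.343]
wrist_force: [-0.3, -0.6, -0.4]
width: 0.0133
grasp_force: 58.7
clock: 6.42
tcp_pos: [0.596, 0.1726, 0.1081]
orientation: [-3.142, 0.0, 0.343]
wrist_force: [-0.0, -1.5, -0.4]
width: 0.0129
grasp_force: 58.7
```

The blade is about 22 mm deep, well past the 14 mm step, with no resistance. The mid slot looks like the wide one, so I continue.

```bash
python3 -m crank '[{"offset":[0,0,-0.0025],"spin":0,"claw":1},{"offset":[0,0,-0.005],"spin":0,"claw":1},{"offset":[0,0,-0.0075],"spin":0,"claw":1},{"offset":[0,0,-0.01],"spin":0,"claw":1},{"offset":[0,0,-0.011],"spin":0,"claw":1},{"offset":[0,0,-0.011],"spin":0,"claw":1}]'
python3 -m crank '[{"offset":[0,0,-0.001],"spin":0,"claw":1},{"offset":[0,0,-0.0015],"spin":0,"claw":1},{"offset":[0,0,-0.0015],"spin":0,"claw":1}]'
```

```text
clock: 6.92
tcp_pos: [0.5959, 0.1726, 0.0968]
orientation: [3.142, 0.001, 0.343]
wrist_force: [0.3, -0.3, -0.7]
width: 0.0132
grasp_force: 58.7
clock: 7.17
tcp_pos: [0.5961, 0.1726, 0.0957]
orientation: [3.142, 0.0, 0.343]
wrist_force: [-0.1, 0.5, -0.1]
width: 0.0133
grasp_force: 58.7
```

```bash
python3 -m crank '[{"offset":[0,0,-0.0005],"spin":0,"claw":1},{"offset":[0,0,-0.001],"spin":0,"claw":1},{"offset":[0,0,-0.001],"spin":0,"claw":1}]'
python3 -m crank '[{"offset":[0,0,-0.0005],"spin":0,"claw":1},{"offset":[0,0,-0.001],"spin":0,"claw":1},{"offset":[0,0,-0.001],"spin":0,"claw":1}]'
```

```text
clock: 7.42
tcp_pos: [0.5961, 0.1727, 0.0948]
orientation: [-3.142, -0.0, 0.343]
wrist_force: [-0.0, 0.6, -1.2]
width: 0.0131
grasp_force: 58.9
clock: 7.67
tcp_pos: [0.5961, 0.1727, 0.0941]
orientation: [-3.142, -0.0, 0.343]
wrist_force: [-1.3, -0.2, 5.4]
width: 0.013
grasp_force: 59.6
```

Contact came at TCP z 0.094, exactly where the collar should seat. Releasing and retreating.

```bash
python3 -m crank '[{"offset":[0,0,0],"spin":0,"claw":0.6},{"offset":[0,0,0],"spin":0,"claw":0.3},{"offset":[0,0,0],"spin":0,"claw":0},{"offset":[0,0,0],"spin":0,"claw":0},{"offset":[0,0,0],"spin":0,"claw":0},{"offset":[0,0,0],"spin":0,"claw":0},{"offset":[0,0,0.02],"spin":0,"claw":0},{"offset":[0,0,0.05],"spin":0,"claw":0},{"offset":[0,0,0.085],"spin":0,"claw":0},{"offset":[0,0,0.12],"spin":0,"claw":0},{"offset":[0,0,0.14],"spin":0,"claw":0},{"offset":[0,0,0.14],"spin":0,"claw":0}]'
python3 look.py w4
python3 - <<'E'
import cv2,numpy as np
from h import *
a=cv2.imread("pics/w4.png")[60:340,90:410];b=viewer.snapshot("side")[...,::-1];b=cv2.resize(b[190:300,150:270],None,fx=3.3,fy=3.3,interpolation=2)
o=np.zeros((400,740,3),np.uint8);o[:280,:320]=a;o[:b.shape[0],330:330+b.shape[1]]=b;cv2.imwrite("pics/c4.png",o)
E
```

```text
clock: 8.67
tcp_pos: [0.5982, 0.1733, 0.2388]
orientation: [-3.142, -0.008, 0.343]
wrist_force: [0.4, 0.5, -1.0]
width: 0.0854
grasp_force: 0.0
8.6667 [0.59820659 0.17327571 0.23877333] [-3.14151838 -0.00761332  0.3428058 ] [ 0.37823154  0.53145483 -1.00033277]
```

View pics/c4.png

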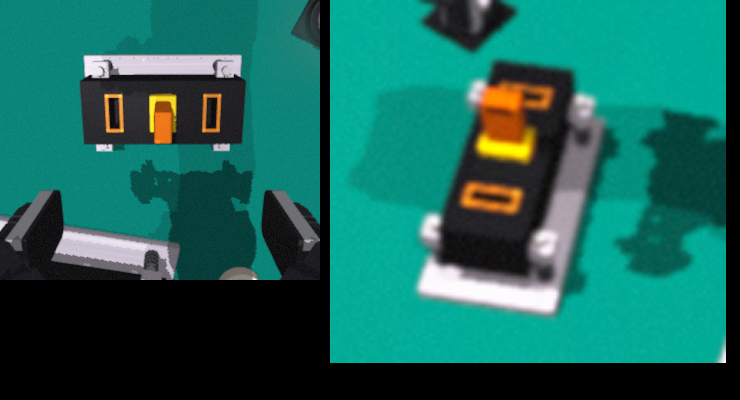

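The gauge stands upright in the mid slot with its collar flat on the head, at about (163,115) in the left panel. The gripper is clear.

```bash
python3 -c "
from rig import ticket
print(ticket.close_job())"
```

```text
the job is handed in; nothing more can be done
None
```

The middle slot is the wide one: the blade went all the way down with no jam, so I left the gauge standing there with its collar down on the fixture; I did not need to try the other two slots, touched nothing else on the bench, and handed the job in at about 9 s.

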